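# Clamp a bracket for deburring with the ball knob

### The arm

A 6-joint arm with a two-finger parallel gripper is mounted at the origin on the work surface. World frame = base frame: x ahead of the robot, y to its left, z up, the work surface at z = 0. Lengths are in m, angles in rad, forces in N, time in s.
With the tool pointing down it reaches from about 0.375 to 0.9 m from the base axis. Payload 3.1 kg.
Tool frame: the origin (TCP) lies at the very end of the fingers, on their centre line; the grasp point (between the pads) lies 19 mm behind it; z points along the fingers, y is the line along which they close (so a half turn about z gives the same grasp; the last joint's range is limited). The gripper opens to 87 mm and grips with 3 to 60 N. Pads are 19 mm wide; open, the fingers measure 117 mm over their backs; the gripper's body (75 mm by 190 mm) begins 51 mm behind the grasp point.
Start: joints at [1.129, 0.527, 1.433, -0, 1.181, -0.178], TCP at [0.162, 0.604, 0.223] pointing down, gripper open.
Joint ranges: [-3.08, 3.08], [-0.75, 2.2], [0.22, 2.44], [-1.43, 4.57], [0, 2.65], [-2.85, 2.85]. Speed limits (rad/s): [2.79, 2.79, 3.14, 3.14, 3.14, 3.14].

### API

Orientations are given as a unit quaternion [x, y, z, w].
In Python, from rig import status, viewer, robot gives the robot as it stands.
- The arm moves only by the tool arm_command, never from a script. Its arguments are lists of equal length, an entry for each row: "delta_rot": the turn, a rotation vector about the tool's x, y, z in degrees, a list of three; "delta_pos": the shift along the tool's x, y, z in m, a list of three; "gripper": the closure, from -1 (fully open) to 1 (shut). In form: {"delta_rot": [[rx, ry, rz], ...], "delta_pos": [[dx, dy, dz], ...], "gripper": [gripper, ...]}. A call has 1 to 12 rows; each row is the pose to reach, as a shift and turn from the pose commanded when the call began, along the tool's axes at that moment; what a row does not reach only later rows make up. A row lasts 1/12 s, in which the tool goes at most 41.7 mm and 7.16 degrees, less where a joint would pass 70% of its speed; a pose out of reach is approached as far as the arm can. A call with a gripper value outside its range is refused whole. The fingers move at their own pace and stop on an object; "grip_force" is the grip in N (left out, the last holds). Time passes only in rows, so rows that repeat a pose let the fingers close. It gives the time, the measured TCP pose, the force, the opening and the grip force at its end, in the units of the state.
- status.get_obs(): the state, without advancing time (a new reading comes with each control period).
- viewer.camera(name): name is "scene" or "top"; returns a dict with "pixels" (400x640x3 uint8, blue, green, red), "fx", "fy", "cx", "cy" (pixels), "pose" (4x4, takes a point from camera to world coordinates). Camera axes: x right, y down, z forward; pixel columns grow to the right and rows downward; lengths in m; the calibration is good to about 2 mm. A picture is of the moment at which its call begins. There is no depth.
- robot.hand_in(): hands the job in; it is judged then, once.
The state is a dict: "time": time; "q": joint angles; "joint_velocities": joint speeds; "joint_torque": joint torques, N m; "position": TCP position; "tool_rot": TCP orientation; "ft_force": force on the tool from outside, world axes, zero at the start; "moment": the same for the moment, N m; "grip_width": finger opening in m; "grip_force": force on a finger pad.
Only numpy, scipy, OpenCV 4.12 (cv2) and the standard library are available. Lean on these libraries where they do the work, as an engineer would, in place of code of your own. Each camera call takes 0.05 s, during which the arm holds its last target. There are 200 camera calls.

### The job

Take the aluminium bracket by its upright tab from the tray and set it flat on the bed of the blue clamping fixture, between its two jaws and about midway along them. Then turn the polished ball knob clockwise until the sliding jaw holds the bracket snugly and squarely against the fixed jaw, without overtightening; drive the jaw only with the knob, let go, and leave everything else on the bench where it is.

Things in the scene. Friction and masses are not known exactly. Their poses are not given: they have to be found in the camera images.
- bracket: Aluminium bracket, about 0.2 kg: flat foot 90 mm (its x) by 50 mm (its y) by 12 mm thick, with one upright tab on its middle, 10 mm thick (along x) and 36 mm wide (along y), its top 54 mm above the underside. Starts flat at either end of a tray (floor 4 mm thick, walls 18 mm high). Origin: centre of the underside, z up. The same after half a turn.
- plates: Low stack of flat stamped plates (12 mm high) that shares the tray with the bracket; a bystander. Origin: centre of its underside.
- jig: Clamping fixture fixed to the bench: dark steel base 104 mm (its x) by 212 mm (its y), 12 mm thick, its top the bed; origin at bench level, z up. Blue gear housing (70 mm square, top 47 mm above the bench) at its -y end under the ball knob, fixed jaw at its +y end, sliding jaw between. Jaws are 60 mm long along the fixture's x, centred at x = 0, and rise 14 mm above the bed.
- fixed_jaw: Fixed jaw. Origin: middle of its clamping face, on the bed, 40 mm from the fixture's origin along the fixture's +y; the face looks to -y. To be snug each jaw must press the bracket with more than 8 N; above 45 N it is overtightened. 0.1 N m on the knob beyond what turns it freely is 10 N at the jaw.
- jaw: Sliding jaw. A rack under the knob moves it 10 mm per rad; its face is 85 to 77 mm from the fixed jaw at the start, i.e. at y = -45 to -37 mm in the fixture's frame, and at -10 mm when it has just closed on the 50 mm wide bracket. It sits on springs: pressed, it yields up to 10 mm, at 5 N per mm. Friction in the knob holds up to some 20 N. Origin: middle of its clamping face, at the bed.
- knob_center (a point): Centre of the knob's ball: 44 mm across, polished, on a thin upright stem, 82 mm above the bench, 35 mm above the housing, at x = 0, y = -105 mm in the fixture's frame; red dot on top. Clockwise (from above) closes, 3 to 4 rad in all, so by several grasps; about 0.2 N m when free, more as the jaw clamps. Slippery (friction 0.12): gripped weakly (under 30 N) or off its widest part it slips.
- plate_pile: Tall pile of stamped plates (30 mm) beyond the fixture; a bystander. Origin: centre of its underside.
- pen_cup: White plastic cup, 90 mm high; a bystander. Origin: centre of its underside.
- oil_bottle: Yellow bottle with a red cap, 120 mm high; a bystander. Origin: centre of its underside.
- deburr_tool: Hand tool with an orange handle lying on the bench; a bystander. Origin: underside of the tool.
- gauge: Steel calliper lying on the bench; a bystander. Origin: its underside.
Mind the look-alikes: they are no part of the job. What is shaped like the jig but brown, pink or turquoise is not meant.

How it is judged:
By the outcome, as a careful person would: the job done as asked, in the order asked, and still so for the second after the job is handed in, with the robot touching nothing.
It also fails if it takes over 72 s, if anything falls off the work surface, if the arm or the gripper's body presses on something with over 40 N, if the wrist force passes 120 N, or if a joint passes its speed limit or range.

## Working session

There is one attempt and no reset: what is moved stays moved. The work goes in short steps, Python scripts to look and compute and a tool call to move; the robot and the scene stay as the last step left them, time stands still between calls to the robot, and variables do not carry over. Pictures are saved under pics/ and viewed, at most 12 in all, crops included, and the job is handed in when it is done.

Besides the shell and the picture viewer there is one more tool, called by a JSON object that holds its "name" and its "arguments", one argument or row to a line. arm_command: Moves the arm, as the interface text tells. Its arguments: {"type":"object","properties":{"delta_rot":{"type":"array","items":{"type":"array","items":{"type":"number"}}},"delta_pos":{"type":"array","items":{"type":"array","items":{"type":"number"}}},"gripper":{"type":"array","items":{"type":"number"}},"grip_force":{"type":"number"}},"required":["delta_rot","delta_pos","gripper"]}

```bash
ls; mkdir -p pics; cat > h.py <<'E'
import numpy as np, cv2
from rig import status, viewer, robot
from scipy.spatial.transform import Rotation as R
def ray(c,u,v,z):
    P=np.array(c['pose']);d=P[:3,:3]@[(u-c['cx'])/c['fx'],(v-c['cy'])/c['fy'],1];o=P[:3,3]
    return o+d*(z-o[2])/d[2]
def proj(c,p):
    P=np.array(c['pose']);q=P[:3,:3].T@(np.array(p)-P[:3,3])
    return np.array([c['fx']*q[0]/q[2]+c['cx'],c['fy']*q[1]/q[2]+c['cy']])
def snap(n,f):
    c=viewer.camera(n);c['pixels']=np.ascontiguousarray(c['pixels']);cv2.imwrite('pics/'+f,c['pixels']);np.savez('pics/'+f+'.npz',**c);return c
def load(f): return dict(np.load('pics/'+f+'.npz'))
E
python3 - <<'E'
from h import *
for n in('top','scene'):
    c=snap(n,n+'0.png');print(n,c['fx'],c['cx'],c['cy'],np.round(c['pose'],3).tolist())
o=status.get_obs();print({k:np.round(v,3).tolist() for k,v in o.items()})
E
```

```text
pics
top 506.1956484900733 321.05199653355686 208.23966746288727 [[0.021, -0.986, 0.163, 0.245], [-1.0, -0.022, -0.008, -0.012], [0.011, -0.163, -0.987, 1.5], [0.0, 0.0, 0.0, 1.0]]
scene 380.22830411778835 314.1573357243407 206.2652162531833 [[0.457, 0.629, -0.628, 1.312], [0.889, -0.307, 0.339, -0.442], [0.021, -0.714, -0.7, 1.023], [0.0, 0.0, 0.0, 1.0]]
{'time': 0.1, 'q': [1.129, 0.528, 1.434, 0.0, 1.181, -0.178], 'joint_velocities': [-0.002, -0.003, -0.003, 0.002, 0.001, 0.001], 'joint_torque': [-0.0, -44.099, -17.715, 0.063, 0.053, -0.0], 'position': [0.162, 0.603, 0.222], 'tool_rot': [0.131, 0.991, -0.001, -0.0], 'ft_force': [0.531, 0.022, 0.329], 'moment': [0.002, -0.028, -0.001], 'grip_force': 0.0, 'grip_width': 0.087}
```

View pics/top0.png

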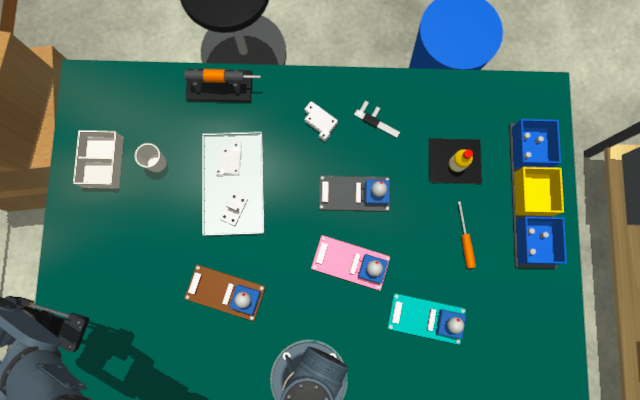

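View pics/scene0.png

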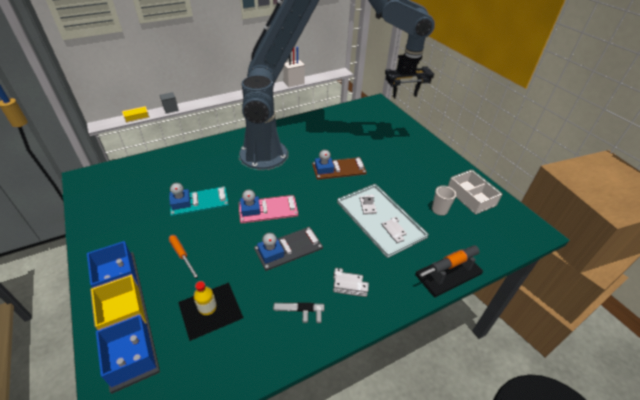

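The top view shows the dark jig at about (355,193) with its knob at (378,189), and the tray at (233,184) holding parts at (229,158) and (234,208). The brown, pink and turquoise fixtures are decoys. I'll zoom in next.

```bash
python3 - <<'E'
from h import *
a=load('top0.png')['pixels'];b=load('scene0.png')['pixels']
r=lambda im,x,y,w,h,s:cv2.resize(im[y:y+h,x:x+w],None,fx=s,fy=s,interpolation=cv2.INTER_CUBIC)
x=r(a,196,120,200,120,4)
y=np.hstack([r(b,335,180,100,75,4),r(b,250,225,100,75,4)])
cv2.imwrite('pics/c1.png',np.vstack([x[:,:],np.zeros((0,800,3),np.uint8)]));cv2.imwrite('pics/c2.png',y)
E
```

```text
(no output)
```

View pics/c1.png

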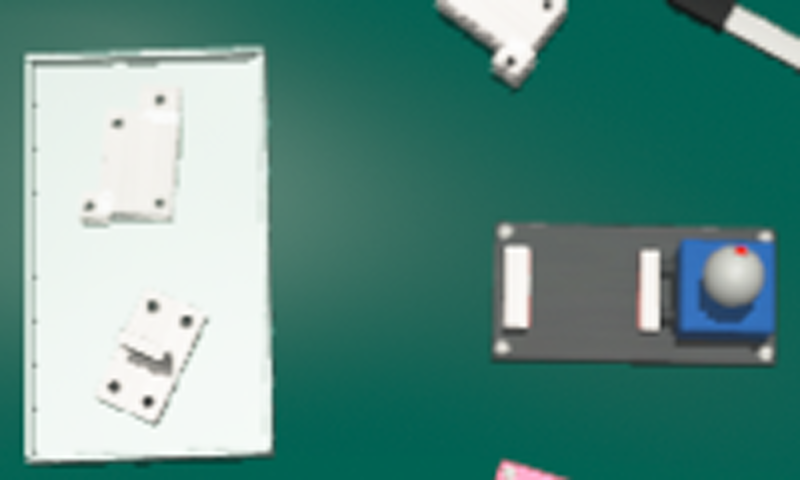

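View pics/c2.png

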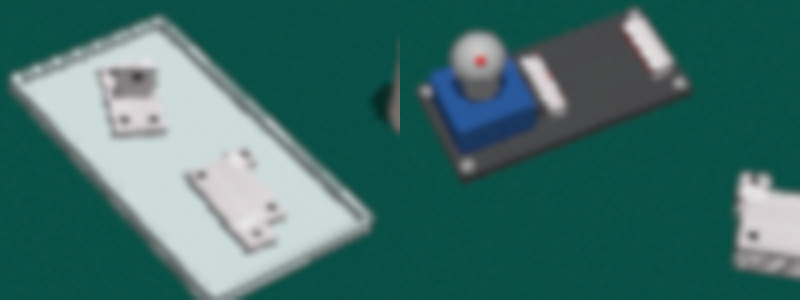

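The crops show the bracket (four holes and a tab) at the lower end of the tray, near top-image pixel (233.5,208). The jig's fixed jaw is on the left at (325,192), its sliding jaw at (358,192) and its knob at (379,189). Now I'll measure them.

```bash
cat > m.py <<'E'
from h import *
def blobs(c,x,y,w,h,thr,s=8,inv=True,amin=1.0,amax=9):
    g=cv2.cvtColor(c['pixels'],cv2.COLOR_BGR2GRAY)[y:y+h,x:x+w]
    G=cv2.resize(g,None,fx=s,fy=s,interpolation=cv2.INTER_CUBIC)
    m=((G<thr) if inv else (G>thr)).astype(np.uint8)
    n,_,st,ce=cv2.connectedComponentsWithStats(m)
    return [((ce[i]+.5)/s-.5+[x,y],st[i,4]/s/s) for i in range(1,n) if amin<st[i,4]/s/s<amax]
E
python3 - <<'E'
from m import *
c=load('top0.png')
hs=blobs(c,216,188,36,42,170,amin=1.,amax=30)
for p,a in hs: print('hole',p.round(2),round(a,1),ray(c,*p,.016).round(4))
for p,a in blobs(c,316,172,78,44,130,inv=False,amin=1,amax=90): print('bright',p.round(2),round(a,1),ray(c,*p,.012).round(4),ray(c,*p,.026).round(4))
# approx from crop
f=lambda l,z:[ray(c,(u+.5)/4-.5+196,(v+.5)/4-.5+120,z) for u,v in l]
print('foot',np.round(f([(143,290),(208,318),(155,425),(97,398)],.016),4).tolist())
J=np.array(f([(496,224),(774,228),(775,363),(494,360)],.012));print('jig',J.round(4).tolist(),J.mean(0))
print([np.linalg.norm(J[i]-J[i-1]).round(4) for i in range(4)])
print('ball',np.round(f([(733,276)],.082),4),'dot',np.round(f([(741,251)],.104),4))
# ball blob in both views: gray on blue
for n,(x,y,w,h) in(('top0.png',(362,175,32,32)),):
    pass
s=load('scene0.png')
a=(np.array([479,59])+.5)/4-.5+[250-100,225]
print('scene ball',ray(s,*a,.082).round(4))
g=lambda l,z:[ray(s,(u-400+.5)/4-.5+250,(v+.5)/4-.5+225,z).round(4).tolist() for u,v in l]
print('scene ball',g([(478,61)],.082),'jigcorners',g([(635,10),(691,90),(464,181)],.012), 'jawtop fixed',g([(624,14),(638,12),(672,66),(655,74)],.026))
g=lambda l,z:[ray(s,(u+.5)/4-.5+335,(v+.5)/4-.5+180,z).round(4).tolist() for u,v in l]
print('scene bracket holes',g([(123,120),(154,120)],.016))
E
```

```text
hole [233.67 196.09] 6.4 [0.5218 0.2372 0.016 ]
hole [242.16 199.83] 6.6 [0.5111 0.2114 0.016 ]
hole [224.03 216.19] 6.5 [0.4607 0.2627 0.016 ]
hole [232.53 219.93] 6.2 [0.4501 0.237  0.016 ]
hole [234.57 224.99] 1.3 [0.4352 0.2303 0.016 ]
bright [321.95 177.36] 12.6 [ 0.586  -0.0245  0.012 ] [ 0.5828 -0.0243  0.026 ]
bright [386.87 178.64] 8.6 [ 0.5866 -0.2201  0.012 ] [ 0.5834 -0.2181  0.026 ]
bright [321.12 206.23] 12.5 [ 0.4978 -0.0238  0.012 ] [ 0.4954 -0.0237  0.026 ]
bright [386.95 207.9 ] 12.1 [ 0.4972 -0.2203  0.012 ] [ 0.4949 -0.2183  0.026 ]
foot [[0.5337, 0.2446, 0.016], [0.5136, 0.1953, 0.016], [0.4326, 0.2307, 0.016], [0.4517, 0.2745, 0.016]]
jig [[0.5912, -0.0173, 0.012], [0.593, -0.2269, 0.012], [0.4899, -0.2275, 0.012], [0.4874, -0.0181, 0.012]] [ 0.54036753 -0.122467    0.012     ]
[np.float64(0.1037), np.float64(0.2096), np.float64(0.1031), np.float64(0.2095)]
ball [[ 0.5408 -0.1874  0.082 ]] dot [[ 0.5543 -0.1903  0.104 ]]
scene ball [ 0.5406 -0.1862  0.082 ]
scene ball [[0.5422, -0.1878, 0.082]] jigcorners [[0.4913, -0.0197, 0.012], [0.5952, -0.0181, 0.012], [0.5976, -0.2275, 0.012]] jawtop fixed [[0.5027, -0.0364, 0.026], [0.506, -0.0243, 0.026], [0.5746, -0.0262, 0.026], [0.5761, -0.0433, 0.026]]
scene bracket holes [[0.5094, 0.211, 0.016], [0.5222, 0.2374, 0.016]]
```

```bash
cat >> h.py <<'E'
def go(x,y,z,psi):
    o=status.get_obs();p=np.array(o['position']);Rt=R.from_quat(o['tool_rot'])
    a=np.radians(psi);Y=np.array([np.cos(a),np.sin(a),0]);Z=np.array([0,0,-1.]);Rg=R.from_matrix(np.c_[np.cross(Y,Z),Y,Z])
    print('dpos',Rt.inv().apply(np.array([x,y,z])-p).round(4).tolist(),'drot',(Rt.inv()*Rg).as_rotvec(degrees=True).round(2).tolist())
def st():
    o=status.get_obs();y=R.from_quat(o['tool_rot']).apply([0,1,0])
    print('t',o['time'],'p',np.round(o['position'],4),'psi',np.degrees(np.arctan2(y[1],y[0])).round(2),'q6',round(o['q'][5],2),'w',round(o['grip_width'],4),'F',round(o['grip_force'],1),'ft',np.round(o['ft_force'],1),'m',np.round(o['moment'],3))
E
python3 -c "
from h import *
st();go(.4859,.2371,.11,-22.6)"
```

```text
t 0.1 p [0.1621 0.6029 0.2217] psi 74.94 q6 -0.18 w 0.0872 F 0.0 ft [0.5 0.  0.3] m [ 0.002 -0.028 -0.001]
dpos [-0.4078, -0.2689, 0.112] drot [-0.1, 0.08, 97.54]
```

{"name": "arm_command", "arguments": {
  "delta_rot": [
    [0,0,97.5],
    [0,0,97.5],
    [0,0,97.5],
    [0,0,97.5],
    [0,0,97.5],
    [0,0,97.5],
    [0,0,97.5],
    [0,0,97.5],
    [0,0,97.5],
    [0,0,97.5],
    [0,0,97.5],
    [0,0,97.5]
  ],
  "delta_pos": [
    [-0.408,-0.269,0.112],
    [-0.408,-0.269,0.112],
    [-0.408,-0.269,0.112],
    [-0.408,-0.269,0.112],
    [-0.408,-0.269,0.112],
    [-0.408,-0.269,0.112],
    [-0.408,-0.269,0.112],
    [-0.408,-0.269,0.112],
    [-0.408,-0.269,0.112],
    [-0.408,-0.269,0.112],
    [-0.408,-0.269,0.112],
    [-0.408,-0.269,0.112]
  ],
  "gripper": [0,0,0,0,0,0,0,0,0,0,0,0],
  "grip_force": 25
}}

```text
time: 1.1
position: [0.4864, 0.237, 0.1102]
tool_rot: [0.774, 0.634, -0.0, -0.0]
ft_force: [-0.2, 0.7, 0.8]
grip_width: 0.0436
grip_force: 0.0
```

```bash
python3 -c "
from h import *
st();go(.4859,.2371,.11,-22.6)"
```

```text
t 1.1 p [0.4864 0.237  0.1102] psi -11.36 q6 0.45 w 0.0436 F 0.0 ft [-0.2  0.7  0.8] m [-0.046  0.003 -0.025]
dpos [0.0, -0.0005, 0.0002] drot [-0.03, 0.02, 11.24]
```

{"name": "arm_command", "arguments": {
  "delta_rot": [
    [0,0,7],
    [0,0,11.2],
    [0,0,11.2],
    [0,0,11.2],
    [0,0,11.2],
    [0,0,11.2],
    [0,0,11.2],
    [0,0,11.2],
    [0,0,11.2]
  ],
  "delta_pos": [
    [0,0,0],
    [0,0,0.02],
    [0,0,0.045],
    [0,0,0.07],
    [0,0,0.086],
    [0,0,0.086],
    [0,0,0.086],
    [0,0,0.086],
    [0,0,0.086]
  ],
  "gripper": [0,0,0,0,0,0,1,1,1]
}}

```text
time: 1.85
position: [0.4865, 0.2391, 0.026]
tool_rot: [0.83, 0.558, 0.001, 0.0]
ft_force: [-0.1, -0.3, 1.0]
grip_width: 0.0309
grip_force: 0.0
```

```bash
python3 -c "
from h import *
st()"
```

```text
t 1.85 p [0.4865 0.2391 0.026 ] psi -22.19 q6 0.64 w 0.0309 F 0.0 ft [-0.1 -0.3  1. ] m [-0.173  0.02  -0.006]
```

{"name": "arm_command", "arguments": {
  "delta_rot": [
    [0,0,0],
    [0,0,0],
    [0,0,0],
    [0,0,0],
    [0,0,0],
    [0,0,0],
    [0,0,0]
  ],
  "delta_pos": [
    [0,0,0],
    [0,0,0],
    [0,0,0],
    [0,0,0],
    [0,0,0],
    [0,0,0],
    [0,0,0]
  ],
  "gripper": [1,1,1,1,1,1,1],
  "grip_force": 30
}}

```text
time: 2.43
position: [0.486, 0.2389, 0.0256]
tool_rot: [0.83, 0.558, 0.001, 0.0]
ft_force: [-0.5, -0.0, 5.2]
grip_width: 0.0097
grip_force: 30.0
```

```bash
python3 -c "
from h import *
st()"
```

```text
t 2.4333 p [0.486  0.2389 0.0256] psi -22.21 q6 0.64 w 0.0097 F 30.0 ft [-0.5 -0.   5.2] m [-0.057  0.179  0.016]
```

{"name": "arm_command", "arguments": {
  "delta_rot": [
    [0,0,0],
    [0,0,0],
    [0,0,0],
    [0,0,0],
    [0,0,0],
    [0,0,0]
  ],
  "delta_pos": [
    [0,0,-0.01],
    [0,0,-0.03],
    [0,0,-0.06],
    [0,0,-0.09],
    [0,0,-0.11],
    [0,0,-0.11]
  ],
  "gripper": [1,1,1,1,1,1]
}}

```text
time: 2.93
position: [0.488, 0.2395, 0.139]
tool_rot: [0.83, 0.558, 0.004, 0.001]
ft_force: [0.3, 0.2, -2.0]
grip_width: 0.0096
grip_force: 30.0
```

```bash
python3 -c "
from h import *
c=snap('scene','s1.png');st();go(.5417,-.0725+.001,.09,0)
t=snap('top','t1.png')
im=c['pixels'][80:280,250:450];cv2.imwrite('pics/v1.png',np.hstack([cv2.resize(im,(400,400)),cv2.resize(t['pixels'][100:300,150:350],(400,400))]))"
```

```text
t 2.9833 p [0.4867 0.2392 0.1369] psi -22.19 q6 0.64 w 0.0099 F 30.0 ft [ 0.1 -0.1 -2.7] m [-0.094  0.094  0.016]
dpos [-0.267, 0.168, 0.0467] drot [0.25, -0.12, -22.19]
```

View pics/v1.png

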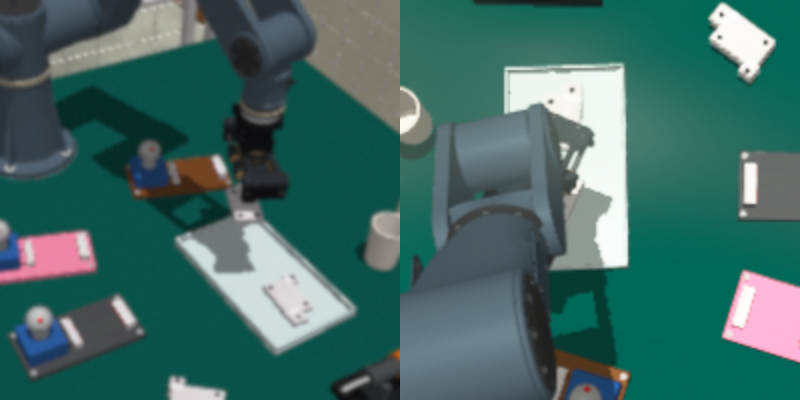

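{"name": "arm_command", "arguments": {
  "delta_rot": [
    [0.2,-0.1,-4],
    [0.2,-0.1,-8],
    [0.2,-0.1,-12],
    [0.2,-0.1,-16],
    [0.2,-0.1,-20],
    [0.2,-0.1,-22.2],
    [0.2,-0.1,-22.2],
    [0.2,-0.1,-22.2],
    [0.2,-0.1,-22.2],
    [0.2,-0.1,-22.2],
    [0.2,-0.1,-22.2],
    [0.2,-0.1,-22.2]
  ],
  "delta_pos": [
    [-0.02,0.013,0],
    [-0.05,0.031,0],
    [-0.08,0.05,0],
    [-0.11,0.069,0.01],
    [-0.14,0.088,0.02],
    [-0.17,0.107,0.03],
    [-0.2,0.126,0.036],
    [-0.23,0.145,0.036],
    [-0.25,0.158,0.036],
    [-0.262,0.165,0.036],
    [-0.267,0.168,0.036],
    [-0.267,0.168,0.036]
  ],
  "gripper": [1,1,1,1,1,1,1,1,1,1,1,1]
}}

```text
time: 4.03
position: [0.5393, -0.0723, 0.0976]
tool_rot: [0.708, 0.706, -0.002, -0.002]
ft_force: [-0.4, 0.3, -3.1]
grip_width: 0.0096
grip_force: 30.0
```

```bash
python3 -c "
from h import *
c=snap('scene','s2.png');t=snap('top','t2.png');st();go(.5417,-.0708,.06,0);go(.5417,-.0708,.034,0)
im=c['pixels'][200:280,240:340];cv2.imwrite('pics/v2.png',np.hstack([cv2.resize(im,(400,320)),cv2.resize(t['pixels'][150:230,300:400],(400,320))]))"
```

```text
t 4.1333 p [ 0.539  -0.0704  0.0981] psi 0.03 q6 -0.33 w 0.0101 F 30.0 ft [-1.  -0.2 -1.6] m [-0.047  0.001 -0.014]
dpos [-0.0004, 0.003, 0.0381] drot [-0.36, -0.03, 0.03]
dpos [-0.0004, 0.0031, 0.0641] drot [-0.36, -0.03, 0.03]
```

View pics/v2.png

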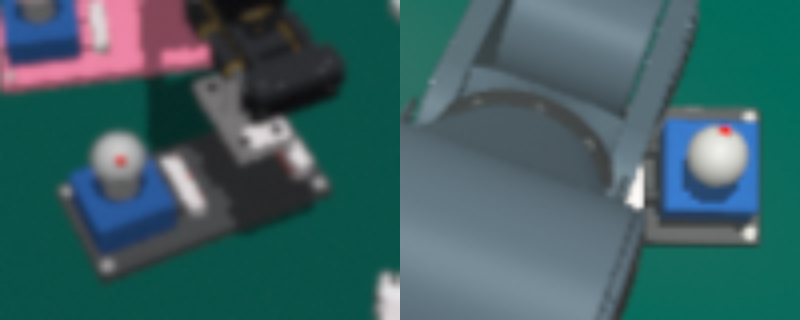

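The bracket is held level above the bed, with its long side along the jaws. I'll lower it now.

{"name": "arm_command", "arguments": {
  "delta_rot": [
    [-0.3,0,0],
    [-0.3,0,0],
    [-0.3,0,0],
    [-0.3,0,0],
    [-0.3,0,0],
    [-0.3,0,0],
    [-0.3,0,0]
  ],
  "delta_pos": [
    [0,0.0025,0.01],
    [0,0.0025,0.025],
    [0,0.0025,0.04],
    [0,0.0025,0.05],
    [0,0.0025,0.056],
    [0,0.0025,0.056],
    [0,0.0025,0.056]
  ],
  "gripper": [1,1,1,1,1,1,1]
}}

```text
time: 4.72
position: [0.5424, -0.0713, 0.0428]
tool_rot: [0.707, 0.707, 0.0, 0.001]
ft_force: [0.7, -1.0, -2.6]
grip_width: 0.0098
grip_force: 30.0
```

```bash
python3 -c "
from h import *
c=snap('scene','s3.png');st();go(.5417,-.0708,.034,0)
im=c['pixels'][200:280,240:340];cv2.imwrite('pics/v3.png',cv2.resize(im,(800,600)))"
```

```text
t 4.7667 p [ 0.5428 -0.0716  0.0432] psi 0.04 q6 -0.34 w 0.0098 F 30.0 ft [-0.4  0.1 -3.3] m [-0.113 -0.018  0.025]
dpos [0.0008, -0.0011, 0.0092] drot [0.12, 0.07, 0.04]
```

View pics/v3.png

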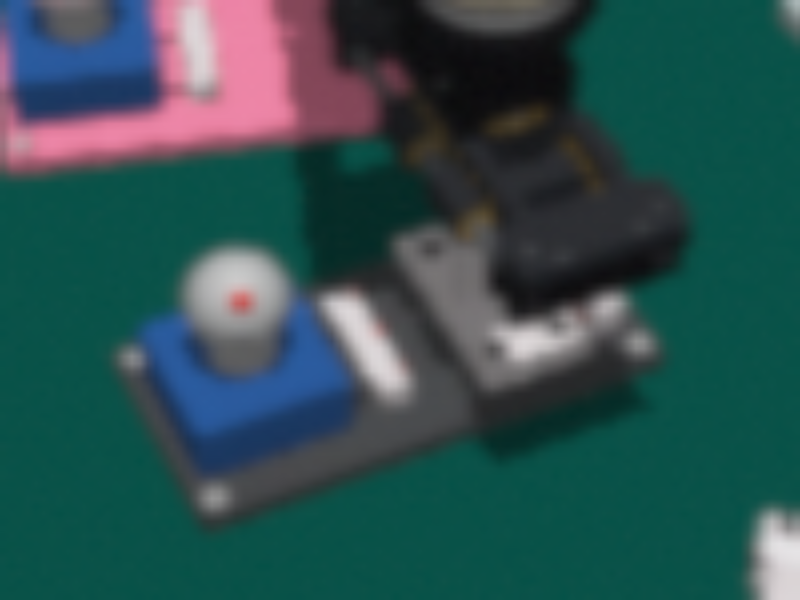

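```bash
python3 -c "
from h import *
c=load('s3.png')
for u,v in((432,247),(497,350)): print(ray(c,(u+.5)/8-.5+240,(v+.5)/7.5-.5+200,.0336).round(4))
# foot corner -y,+x top, fixed jaw end corner
for u,v,z in((490,390,.0336),(392,245,.0336),(655,313,.012)): print(ray(c,(u+.5)/8-.5+240,(v+.5)/7.5-.5+200,z).round(4))"
```

```text
[ 0.5088 -0.0861  0.0336]
[ 0.5765 -0.0877  0.0336]
[ 0.5957 -0.1002  0.0336]
[ 0.5    -0.1011  0.0336]
[ 0.5708 -0.0088  0.012 ]
```

{"name": "arm_command", "arguments": {
  "delta_rot": [
    [0,0,0],
    [0,0,0],
    [0,0,0],
    [0,0,0],
    [0,0,0],
    [0,0,0]
  ],
  "delta_pos": [
    [0,-0.001,0.004],
    [0,-0.001,0.007],
    [0,-0.001,0.009],
    [0,-0.001,0.0095],
    [0,-0.001,0.0095],
    [0,-0.001,0.0095]
  ],
  "gripper": [1,1,1,1,1,1]
}}

```text
time: 5.27
position: [0.5415, -0.0721, 0.0336]
tool_rot: [0.707, 0.707, 0.0, 0.001]
ft_force: [0.1, 0.5, -0.0]
grip_width: 0.0101
grip_force: 30.0
```

```bash
python3 -c "
from h import *
st()"
```

```text
t 5.2667 p [ 0.5415 -0.0721  0.0336] psi -0.01 q6 -0.34 w 0.0101 F 30.0 ft [ 0.1  0.5 -0. ] m [-0.065  0.263  0.013]
```

{"name": "arm_command", "arguments": {
  "delta_rot": [
    [0,0,0],
    [0,0,0],
    [0,0,0],
    [0,0,0],
    [0,0,0],
    [0,0,0],
    [0,0,0],
    [0,0,0],
    [0,0,0],
    [0,0,0],
    [0,0,0]
  ],
  "delta_pos": [
    [0,0,0.001],
    [0,0,0.001],
    [0,0,0],
    [0,0,0],
    [0,0,0],
    [0,0,-0.02],
    [0,0,-0.05],
    [0,0,-0.08],
    [0,0,-0.11],
    [0,0,-0.12],
    [0,0,-0.12]
  ],
  "gripper": [1,1,0.3,0,0,0,0,-0.4,-0.7,-0.7,-0.7]
}}

```text
time: 6.18
position: [0.5434, -0.0725, 0.156]
tool_rot: [0.707, 0.707, 0.002, 0.004]
ft_force: [-0.5, 0.4, -0.7]
grip_width: 0.0615
grip_force: 0.0
```

```bash
python3 -c "
from h import *
st();go(.5417,-.1875,.15,120)"
```

```text
t 6.1833 p [ 0.5434 -0.0725  0.156 ] psi 0.01 q6 -0.34 w 0.0615 F 0.0 ft [-0.5  0.4 -0.7] m [-0.125  0.027 -0.009]
dpos [-0.115, -0.0018, 0.0064] drot [0.08, 0.59, -119.99]
```

{"name": "arm_command", "arguments": {
  "delta_rot": [
    [0,0,-7],
    [0,0,-14],
    [0,0,-21],
    [0,0,-28],
    [0,0,-35],
    [0,0,-42],
    [0,0,-49],
    [0,0,-56],
    [0,0,-63],
    [0,0,-70],
    [0,0,-77],
    [0,0,-84]
  ],
  "delta_pos": [
    [-0.01,0,0],
    [-0.03,0,0],
    [-0.05,0,0],
    [-0.07,0,0],
    [-0.09,0,0],
    [-0.105,0,0],
    [-0.115,-0.001,0],
    [-0.115,-0.001,0],
    [-0.115,-0.001,0],
    [-0.115,-0.001,0],
    [-0.115,-0.001,0],
    [-0.115,-0.001,0]
  ],
  "gripper": [-0.7,-0.7,-0.7,-0.7,-0.7,-0.7,-0.7,-0.7,-0.7,-0.7,-0.7,-0.7]
}}

```text
time: 7.18
position: [0.5391, -0.1863, 0.1511]
tool_rot: [0.049, 0.999, 0.0, -0.001]
ft_force: [0.3, 0.2, -0.3]
grip_width: 0.0739
grip_force: 0.0
```

```bash
python3 -c "
from h import *
c=snap('scene','s4.png');t=snap('top','t4.png');st();go(.5417,-.1875,.15,120)
im=c['pixels'][200:280,240:340];cv2.imwrite('pics/v4.png',np.hstack([cv2.resize(im,(400,320)),cv2.resize(t['pixels'][150:230,300:400],(400,320))]))"
```

```text
t 7.2833 p [ 0.5392 -0.1864  0.1513] psi 83.98 q6 -1.99 w 0.074 F 0.0 ft [-0.2  0.   0.8] m [-0.032 -0.045  0.042]
dpos [-0.0026, -0.0009, 0.0013] drot [0.07, -0.09, -36.02]
```

View pics/v4.png

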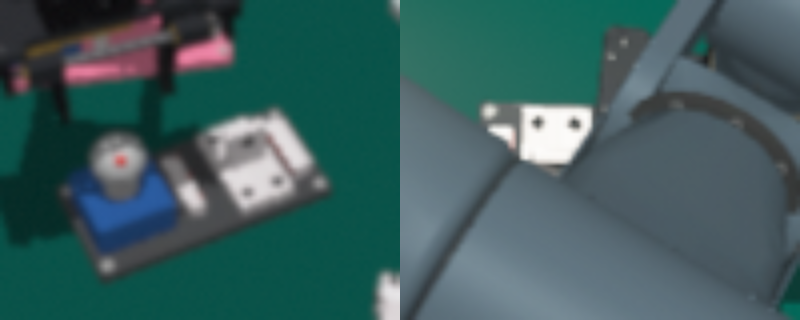

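{"name": "arm_command", "arguments": {
  "delta_rot": [
    [0,0,-7],
    [0,0,-14],
    [0,0,-21],
    [0,0,-28],
    [0,0,-35],
    [0,0,-36],
    [0,0,-36],
    [0,0,-36],
    [0,0,-36],
    [0,0,-36]
  ],
  "delta_pos": [
    [-0.002,-0.0007,0],
    [-0.002,-0.0007,0],
    [-0.002,-0.0007,0.01],
    [-0.002,-0.0007,0.03],
    [-0.002,-0.0007,0.05],
    [-0.002,-0.0007,0.07],
    [-0.002,-0.0007,0.085],
    [-0.002,-0.0007,0.088],
    [-0.002,-0.0007,0.088],
    [-0.002,-0.0007,0.088]
  ],
  "gripper": [-0.7,-0.7,-0.7,-0.7,-0.7,-0.7,-0.7,-0.7,-0.7,-0.7]
}}

```text
time: 8.12
position: [0.5424, -0.1878, 0.0652]
tool_rot: [-0.258, 0.966, -0.001, 0.0]
ft_force: [-0.2, 0.1, -0.3]
grip_width: 0.0738
grip_force: 0.0
```

```bash
python3 -c "
from h import *
st();go(.5412,-.1873,.063,120)"
```

```text
t 8.1167 p [ 0.5424 -0.1878  0.0652] psi 119.92 q6 -2.62 w 0.0738 F 0.0 ft [-0.2  0.1 -0.3] m [ 0.059  0.036 -0.017]
dpos [0.0008, 0.001, 0.0022] drot [-0.07, 0.03, -0.08]
```

Closing with 60 N.

{"name": "arm_command", "arguments": {
  "delta_rot": [
    [0,0,0],
    [0,0,0],
    [0,0,0],
    [0,0,0],
    [0,0,0],
    [0,0,0],
    [0,0,0],
    [0,0,0]
  ],
  "delta_pos": [
    [0.0008,0.001,0.002],
    [0.0008,0.001,0.002],
    [0.0008,0.001,0.002],
    [0.0008,0.001,0.002],
    [0.0008,0.001,0.002],
    [0.0008,0.001,0.002],
    [0.0008,0.001,0.002],
    [0.0008,0.001,0.002]
  ],
  "gripper": [1,1,1,1,1,1,1,1],
  "grip_force": 60
}}

```text
time: 8.78
position: [0.5416, -0.1878, 0.0639]
tool_rot: [-0.259, 0.966, -0.001, 0.001]
ft_force: [-0.2, -1.1, 1.9]
grip_width: 0.042
grip_force: 60.0
```

```bash
python3 -c "
from h import *
st();go(.5412,-.1873,.063,120)"
```

```text
t 8.7833 p [ 0.5416 -0.1878  0.0639] psi 120.0 q6 -2.62 w 0.042 F 60.0 ft [-0.2 -1.1  1.9] m [-0.155  0.029 -0.019]
dpos [0.0001, 0.0006, 0.0009] drot [-0.16, 0.07, -0.0]
```

{"name": "arm_command", "arguments": {
  "delta_rot": [
    [0,0,3],
    [0,0,7],
    [0,0,12],
    [0,0,17],
    [0,0,22],
    [0,0,27],
    [0,0,32],
    [0,0,37],
    [0,0,40],
    [0,0,40]
  ],
  "delta_pos": [
    [0,0,0],
    [0,0,0],
    [0,0,0],
    [0,0,0],
    [0,0,0],
    [0,0,0],
    [0,0,0],
    [0,0,0],
    [0,0,0],
    [0,0,0]
  ],
  "gripper": [1,1,1,1,1,1,1,1,1,1]
}}

```text
time: 9.62
position: [0.5418, -0.1887, 0.0639]
tool_rot: [0.087, 0.996, -0.001, 0.002]
ft_force: [-0.2, -3.8, 1.4]
grip_width: 0.0421
grip_force: 60.0
```

```bash
python3 -c "
from h import *
st()
a=load('s4.png');c=snap('scene','s5.png')
im=lambda c:cv2.resize(c['pixels'][200:280,240:340],(400,320),interpolation=cv2.INTER_CUBIC)
cv2.imwrite('pics/v5.png',np.hstack([im(a),im(c)]))"
```

```text
t 9.6167 p [ 0.5418 -0.1887  0.0639] psi 79.96 q6 -1.92 w 0.0421 F 60.0 ft [-0.2 -3.8  1.4] m [-0.719  0.125 -0.182]
```

View pics/v5.png

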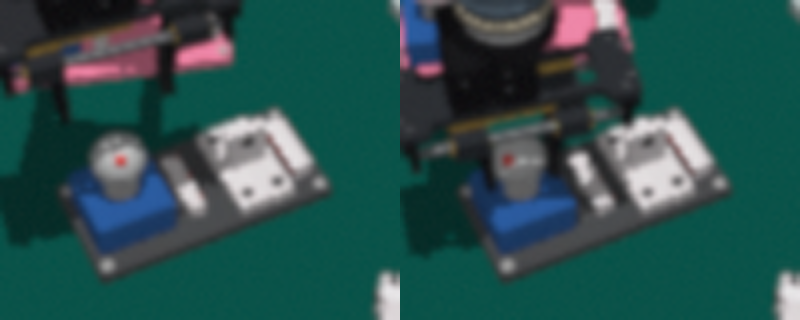

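{"name": "arm_command", "arguments": {
  "delta_rot": [
    [0,0,4],
    [0,0,10],
    [0,0,16],
    [0,0,22],
    [0,0,28],
    [0,0,34],
    [0,0,40],
    [0,0,46],
    [0,0,52],
    [0,0,58],
    [0,0,64],
    [0,0,68]
  ],
  "delta_pos": [
    [0,0,0],
    [0,0,0],
    [0,0,0],
    [0,0,0],
    [0,0,0],
    [0,0,0],
    [0,0,0],
    [0,0,0],
    [0,0,0],
    [0,0,0],
    [0,0,0],
    [0,0,0]
  ],
  "gripper": [1,1,1,1,1,1,1,1,1,1,1,1]
}}

```text
time: 10.67
position: [0.5408, -0.1897, 0.0639]
tool_rot: [0.63, 0.777, -0.002, 0.002]
ft_force: [-2.8, -7.8, 3.1]
grip_width: 0.0422
grip_force: 60.0
```

```bash
python3 -c "
from h import *
st();c=snap('scene','s6.png')"
```

```text
t 10.6667 p [ 0.5408 -0.1897  0.0639] psi 11.97 q6 -0.74 w 0.0422 F 60.0 ft [-2.8 -7.8  3.1] m [-1.465  0.742  0.231]
```

{"name": "arm_command", "arguments": {
  "delta_rot": [
    [0,0,3],
    [0,0,7],
    [0,0,11],
    [0,0,15],
    [0,0,19],
    [0,0,23],
    [0,0,27],
    [0,0,30],
    [0,0,30]
  ],
  "delta_pos": [
    [0,0,0],
    [0,0,0],
    [0,0,0],
    [0,0,0],
    [0,0,0],
    [0,0,0],
    [0,0,0],
    [0,0,0],
    [0,0,0]
  ],
  "gripper": [1,1,1,1,1,1,1,1,1]
}}

```text
time: 11.47
position: [0.5401, -0.1896, 0.0639]
tool_rot: [0.809, 0.588, -0.001, 0.002]
ft_force: [-4.8, -9.6, 3.9]
grip_width: 0.0419
grip_force: 60.0
```

```bash
python3 -c "
from h import *
st();c=snap('scene','s7.png');a=load('s6.png')
im=lambda c:cv2.resize(c['pixels'][200:280,240:340],(400,320),interpolation=cv2.INTER_CUBIC)
cv2.imwrite('pics/v6.png',np.hstack([im(a),im(c)]))"
```

```text
t 11.4667 p [ 0.5401 -0.1896  0.0639] psi -17.93 q6 -0.21 w 0.0419 F 60.0 ft [-4.8 -9.6  3.9] m [-1.527  1.008 -0.11 ]
```

View pics/v6.png

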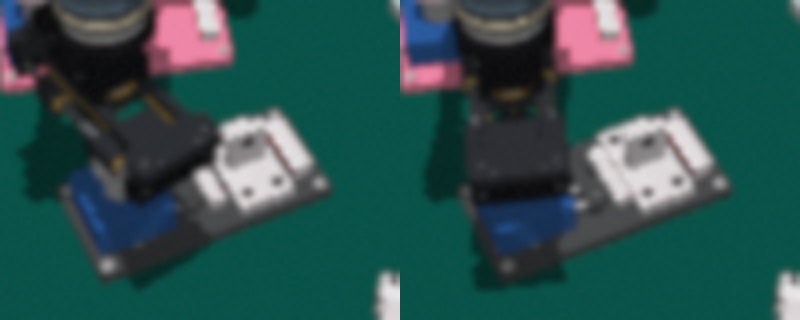

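{"name": "arm_command", "arguments": {
  "delta_rot": [
    [0,0,0],
    [0,0,2],
    [0,0,5],
    [0,0,8],
    [0,0,10],
    [0,0,10],
    [0,0,10]
  ],
  "delta_pos": [
    [-0.002,0,0],
    [-0.002,0,0],
    [-0.002,0,0],
    [-0.002,0,0],
    [-0.002,0,0],
    [-0.002,0,0],
    [-0.002,0,0]
  ],
  "gripper": [1,1,1,1,1,1,1]
}}

```text
time: 12.1
position: [0.5399, -0.1896, 0.0638]
tool_rot: [0.857, 0.516, -0.0, 0.001]
ft_force: [-2.7, -3.4, 6.2]
grip_width: 0.0417
grip_force: 60.0
```

```bash
cat > j.py <<'E'
from h import *
import sys
st();c=snap('scene',sys.argv[1])
# white (jaw/bracket) extent along jig lines x=.5617.. in the top plane z=.026, sample profile along y
g=cv2.cvtColor(c['pixels'],cv2.COLOR_BGR2GRAY).astype(np.float32)
for x in(.560,.566):
    ys=np.arange(-.125,-.02,.0025)
    uv=np.array([proj(c,[x,y,.026]) for y in ys],np.float32)
    v=cv2.remap(g,uv[None,:,0],uv[None,:,1],cv2.INTER_LINEAR)[0]
    print(x,' '.join('%d:%d'%(round(y*1e3),a) for y,a in zip(ys,v)))
E
python3 j.py s8.png
```

```text
t 12.1 p [ 0.5399 -0.1896  0.0638] psi -27.9 q6 -0.04 w 0.0417 F 60.0 ft [-2.7 -3.4  6.2] m [-0.622  0.769 -0.081]
0.56 -125:74 -122:73 -120:77 -118:99 -115:132 -112:176 -110:203 -107:216 -105:217 -102:216 -100:217 -97:218 -95:220 -92:221 -90:221 -87:222 -85:222 -82:222 -80:221 -77:220 -75:219 -72:219 -70:218 -67:218 -65:218 -62:219 -60:219 -57:217 -55:211 -52:193 -50:162 -47:133 -45:129 -42:160 -40:197 -37:215 -35:221 -32:220 -30:214 -27:198 -25:172 -22:132
0.566 -125:70 -122:69 -120:75 -118:99 -115:139 -112:184 -110:206 -107:213 -105:211 -102:211 -100:210 -97:214 -95:217 -92:219 -90:215 -87:213 -85:214 -82:220 -80:220 -77:219 -75:219 -72:219 -70:218 -67:217 -65:213 -62:212 -60:208 -57:206 -55:205 -52:191 -50:162 -47:131 -45:138 -42:166 -40:199 -37:211 -35:214 -32:214 -30:204 -27:189 -25:162 -22:129
```

{"name": "arm_command", "arguments": {
  "delta_rot": [
    [0,0,3],
    [0,0,6],
    [0,0,9],
    [0,0,12],
    [0,0,15],
    [0,0,18],
    [0,0,20]
  ],
  "delta_pos": [
    [0,0,0],
    [0,0,0],
    [0,0,0],
    [0,0,0],
    [0,0,0],
    [0,0,0],
    [0,0,0]
  ],
  "gripper": [1,1,1,1,1,1,1]
}}

```text
time: 12.73
position: [0.5395, -0.1893, 0.0638]
tool_rot: [0.933, 0.359, -0.0, 0.0]
ft_force: [-3.2, -2.8, 6.4]
grip_width: 0.0417
grip_force: 60.0
```

```bash
python3 j.py s9.png
```

```text
t 12.7333 p [ 0.5395 -0.1893  0.0638] psi -47.94 q6 0.31 w 0.0417 F 60.0 ft [-3.2 -2.8  6.4] m [-0.555  0.841  0.226]
0.56 -125:75 -122:74 -120:74 -118:77 -115:90 -112:122 -110:163 -107:196 -105:214 -102:218 -100:219 -97:220 -95:221 -92:221 -90:221 -87:222 -85:222 -82:222 -80:223 -77:222 -75:221 -72:220 -70:219 -67:219 -65:219 -62:219 -60:219 -57:219 -55:219 -52:214 -50:199 -47:178 -45:159 -42:172 -40:199 -37:216 -35:221 -32:221 -30:215 -27:199 -25:172 -22:132
0.566 -125:70 -122:69 -120:67 -118:72 -115:86 -112:129 -110:167 -107:199 -105:208 -102:213 -100:212 -97:215 -95:217 -92:220 -90:218 -87:215 -85:213 -82:217 -80:217 -77:218 -75:219 -72:220 -70:219 -67:219 -65:218 -62:217 -60:214 -57:211 -55:210 -52:210 -50:198 -47:176 -45:167 -42:175 -40:200 -37:211 -35:214 -32:214 -30:205 -27:189 -25:162 -22:128
```

{"name": "arm_command", "arguments": {
  "delta_rot": [
    [0,0,3],
    [0,0,6],
    [0,0,9],
    [0,0,12]
  ],
  "delta_pos": [
    [0,0,0],
    [0,0,0],
    [0,0,0],
    [0,0,0]
  ],
  "gripper": [1,1,1,1]
}}

```text
time: 13.12
position: [0.5394, -0.1891, 0.0638]
tool_rot: [0.966, 0.259, -0.001, 0.0]
ft_force: [-3.1, -2.2, 6.9]
grip_width: 0.042
grip_force: 60.0
```

```bash
python3 j.py s10.png
```

```text
t 13.1167 p [ 0.5394 -0.1891  0.0638] psi -59.95 q6 0.52 w 0.042 F 60.0 ft [-3.1 -2.2  6.9] m [-0.409  0.838  0.311]
0.56 -125:76 -122:77 -120:77 -118:77 -115:80 -112:95 -110:132 -107:170 -105:201 -102:213 -100:217 -97:218 -95:218 -92:219 -90:220 -87:221 -85:221 -82:222 -80:222 -77:222 -75:222 -72:220 -70:219 -67:219 -65:219 -62:219 -60:218 -57:219 -55:219 -52:218 -50:212 -47:201 -45:186 -42:190 -40:205 -37:217 -35:222 -32:221 -30:215 -27:199 -25:172 -22:132
0.566 -125:75 -122:81 -120:81 -118:77 -115:74 -112:93 -110:126 -107:168 -105:195 -102:208 -100:210 -97:208 -95:210 -92:216 -90:218 -87:217 -85:216 -82:217 -80:216 -77:216 -75:219 -72:220 -70:220 -67:220 -65:219 -62:218 -60:215 -57:212 -55:211 -52:212 -50:206 -47:196 -45:190 -42:192 -40:207 -37:213 -35:215 -32:215 -30:205 -27:189 -25:162 -22:129
```

{"name": "arm_command", "arguments": {
  "delta_rot": [
    [0,0,2],
    [0,0,4],
    [0,0,6],
    [0,0,8]
  ],
  "delta_pos": [
    [0,0,0],
    [0,0,0],
    [0,0,0],
    [0,0,0]
  ],
  "gripper": [1,1,1,1]
}}

```text
time: 13.5
position: [0.5393, -0.1889, 0.0638]
tool_rot: [0.981, 0.192, -0.001, 0.0]
ft_force: [-3.4, -2.3, 6.5]
grip_width: 0.0416
grip_force: 60.0
```

```bash
python3 j.py s11.png
```

```text
t 13.5 p [ 0.5393 -0.1889  0.0638] psi -67.91 q6 0.65 w 0.0416 F 60.0 ft [-3.4 -2.3  6.5] m [-0.33   0.891  0.186]
0.56 -125:75 -122:75 -120:75 -118:74 -115:76 -112:86 -110:117 -107:158 -105:198 -102:211 -100:217 -97:219 -95:219 -92:219 -90:220 -87:221 -85:221 -82:222 -80:222 -77:222 -75:222 -72:221 -70:220 -67:219 -65:219 -62:219 -60:219 -57:219 -55:219 -52:219 -50:219 -47:217 -45:214 -42:212 -40:214 -37:220 -35:222 -32:221 -30:215 -27:199 -25:172 -22:132
0.566 -125:71 -122:71 -120:68 -118:67 -115:68 -112:78 -110:104 -107:142 -105:177 -102:200 -100:208 -97:206 -95:206 -92:207 -90:214 -87:216 -85:215 -82:213 -80:213 -77:214 -75:218 -72:220 -70:219 -67:219 -65:219 -62:219 -60:218 -57:215 -55:214 -52:213 -50:212 -47:210 -45:208 -42:209 -40:215 -37:215 -35:215 -32:214 -30:205 -27:190 -25:163 -22:129
```

{"name": "arm_command", "arguments": {
  "delta_rot": [
    [0,0,2],
    [0,0,4],
    [0,0,6],
    [0,0,8]
  ],
  "delta_pos": [
    [0,0,0],
    [0,0,0],
    [0,0,0],
    [0,0,0]
  ],
  "gripper": [1,1,1,1]
}}

```text
time: 13.88
position: [0.5392, -0.1888, 0.0638]
tool_rot: [0.992, 0.123, -0.001, -0.0]
ft_force: [-4.3, -1.7, 7.1]
grip_width: 0.042
grip_force: 60.0
```

```bash
python3 j.py s12.png
```

```text
t 13.8833 p [ 0.5392 -0.1888  0.0638] psi -75.9 q6 0.79 w 0.042 F 60.0 ft [-4.3 -1.7  7.1] m [-0.247  0.837  0.298]
0.56 -125:80 -122:76 -120:75 -118:74 -115:74 -112:80 -110:104 -107:139 -105:179 -102:203 -100:215 -97:217 -95:216 -92:216 -90:217 -87:220 -85:221 -82:222 -80:222 -77:223 -75:223 -72:222 -70:220 -67:219 -65:219 -62:219 -60:219 -57:219 -55:219 -52:219 -50:218 -47:215 -45:209 -42:209 -40:214 -37:220 -35:222 -32:221 -30:215 -27:199 -25:173 -22:133
0.566 -125:76 -122:72 -120:70 -118:68 -115:68 -112:76 -110:99 -107:138 -105:175 -102:200 -100:209 -97:207 -95:207 -92:209 -90:216 -87:218 -85:218 -82:214 -80:212 -77:212 -75:217 -72:220 -70:220 -67:220 -65:220 -62:220 -60:218 -57:215 -55:214 -52:213 -50:210 -47:206 -45:206 -42:209 -40:215 -37:216 -35:216 -32:214 -30:205 -27:189 -25:162 -22:129
```

{"name": "arm_command", "arguments": {
  "delta_rot": [
    [0,0,2],
    [0,0,4],
    [0,0,6]
  ],
  "delta_pos": [
    [0,0,0],
    [0,0,0],
    [0,0,0]
  ],
  "gripper": [1,1,1]
}}

```text
time: 14.18
position: [0.5392, -0.1887, 0.0638]
tool_rot: [0.997, 0.071, -0.001, -0.0]
ft_force: [-4.0, -1.1, 6.6]
grip_width: 0.042
grip_force: 60.0
```

```bash
python3 j.py s13.png
```

```text
t 14.1833 p [ 0.5392 -0.1887  0.0638] psi -81.89 q6 0.9 w 0.042 F 60.0 ft [-4.  -1.1  6.6] m [-0.222  0.818  0.342]
0.56 -125:85 -122:78 -120:76 -118:75 -115:76 -112:81 -110:104 -107:139 -105:178 -102:203 -100:215 -97:218 -95:218 -92:219 -90:219 -87:221 -85:221 -82:222 -80:222 -77:222 -75:222 -72:221 -70:220 -67:220 -65:220 -62:219 -60:219 -57:218 -55:219 -52:219 -50:218 -47:215 -45:209 -42:209 -40:213 -37:220 -35:222 -32:221 -30:215 -27:199 -25:172 -22:132
0.566 -125:79 -122:72 -120:71 -118:70 -115:70 -112:77 -110:99 -107:137 -105:174 -102:200 -100:210 -97:210 -95:213 -92:218 -90:219 -87:219 -85:218 -82:214 -80:212 -77:213 -75:217 -72:221 -70:220 -67:220 -65:219 -62:219 -60:217 -57:215 -55:214 -52:213 -50:210 -47:207 -45:206 -42:209 -40:215 -37:216 -35:216 -32:214 -30:205 -27:189 -25:163 -22:129
```

{"name": "arm_command", "arguments": {
  "delta_rot": [
    [0,0,2],
    [0,0,4]
  ],
  "delta_pos": [
    [0,0,0],
    [0,0,0]
  ],
  "gripper": [1,1]
}}

```text
time: 14.4
position: [0.5392, -0.1886, 0.0638]
tool_rot: [0.999, 0.036, -0.001, -0.0]
ft_force: [-3.5, -0.6, 8.1]
grip_width: 0.0417
grip_force: 60.0
```

```bash
python3 -c "
from h import *
st()"
```

```text
t 14.4 p [ 0.5392 -0.1886  0.0638] psi -85.88 q6 0.97 w 0.0417 F 60.0 ft [-3.5 -0.6  8.1] m [-0.141  0.753  0.368]
```

{"name": "arm_command", "arguments": {
  "delta_rot": [
    [0,0,2],
    [0,0,4]
  ],
  "delta_pos": [
    [0,0,0],
    [0,0,0]
  ],
  "gripper": [1,1]
}}

```text
time: 14.57
position: [0.5392, -0.1885, 0.0638]
tool_rot: [1.0, 0.001, -0.001, -0.0]
ft_force: [-3.4, -1.3, 6.3]
grip_width: 0.0418
grip_force: 60.0
```

```bash
python3 j.py s14.png; python3 -c "
from h import *
im=lambda f:cv2.resize(load(f)['pixels'][205:265,255:330],(375,300),interpolation=cv2.INTER_CUBIC)
cv2.imwrite('pics/v7.png',np.hstack([im('s13.png'),im('s14.png')]))"
```

```text
t 14.5667 p [ 0.5392 -0.1885  0.0638] psi -89.88 q6 1.04 w 0.0418 F 60.0 ft [-3.4 -1.3  6.3] m [-0.167  0.745  0.401]
0.56 -125:94 -122:82 -120:75 -118:73 -115:72 -112:75 -110:97 -107:129 -105:165 -102:186 -100:200 -97:211 -95:215 -92:217 -90:218 -87:220 -85:222 -82:222 -80:222 -77:223 -75:223 -72:221 -70:220 -67:219 -65:219 -62:219 -60:219 -57:219 -55:219 -52:219 -50:218 -47:215 -45:209 -42:209 -40:213 -37:220 -35:222 -32:221 -30:214 -27:198 -25:172 -22:132
0.566 -125:83 -122:72 -120:71 -118:71 -115:71 -112:77 -110:99 -107:136 -105:174 -102:200 -100:209 -97:208 -95:211 -92:216 -90:219 -87:219 -85:218 -82:214 -80:212 -77:212 -75:217 -72:220 -70:220 -67:220 -65:219 -62:219 -60:217 -57:215 -55:214 -52:213 -50:210 -47:206 -45:206 -42:208 -40:215 -37:216 -35:216 -32:215 -30:205 -27:189 -25:162 -22:128
```

{"name": "arm_command", "arguments": {
  "delta_rot": [
    [0,0,0],
    [0,0,0],
    [0,0,0],
    [0,0,0],
    [0,0,0],
    [0,0,0],
    [0,0,0],
    [0,0,0],
    [0,0,0],
    [0,0,0],
    [0,0,0],
    [0,0,0]
  ],
  "delta_pos": [
    [0,0,0],
    [0,0,0],
    [0,0,0],
    [0,0,0],
    [0,0,0],
    [0,0,0],
    [0,0,-0.02],
    [0,0,-0.05],
    [0,0,-0.08],
    [0,0,-0.11],
    [0,0,-0.14],
    [0,0,-0.15]
  ],
  "gripper": [0.02,-0.1,-0.3,-0.5,-0.7,-0.7,-0.7,-0.7,-0.7,-0.7,-0.7,-0.7]
}}

```text
time: 15.62
position: [0.5426, -0.1902, 0.2179]
tool_rot: [1.0, 0.0, 0.004, 0.002]
ft_force: [0.7, -0.1, 0.2]
grip_width: 0.074
grip_force: 0.0
```

{"name": "arm_command", "arguments": {
  "delta_rot": [
    [0,0,0],
    [0,0,0],
    [0,0,0],
    [0,0,0],
    [0,0,0],
    [0,0,0],
    [0,0,0],
    [0,0,0],
    [0,0,0],
    [0,0,0]
  ],
  "delta_pos": [
    [0,0.03,0],
    [0,0.06,0],
    [0,0.09,0],
    [0,0.12,0],
    [0,0.15,0],
    [0,0.18,0],
    [0,0.2,0],
    [0,0.2,0],
    [0,0.2,0],
    [0,0.2,0]
  ],
  "gripper": [-0.7,-0.7,-0.7,-0.7,-0.7,-0.7,-0.7,-0.7,-0.7,-0.7]
}}

```text
time: 16.45
position: [0.5398, -0.3878, 0.2125]
tool_rot: [1.0, 0.0, -0.0, -0.001]
ft_force: [-0.5, 0.1, 0.1]
grip_width: 0.0742
grip_force: 0.0
```

```bash
python3 j.py s15.png; python3 -c "
from h import *
t=snap('top','t15.png')
im=lambda c:cv2.resize(c['pixels'][205:265,255:330],(375,300),interpolation=cv2.INTER_CUBIC)
cv2.imwrite('pics/v8.png',np.hstack([im(load('s15.png')),cv2.resize(t['pixels'][160:224,315:395],(375,300))]))"
```

```text
t 16.45 p [ 0.5398 -0.3878  0.2125] psi -90.0 q6 0.78 w 0.0742 F 0.0 ft [-0.5  0.1  0.1] m [-0.034  0.15   0.005]
0.56 -125:98 -122:85 -120:80 -118:80 -115:81 -112:86 -110:110 -107:146 -105:187 -102:212 -100:222 -97:224 -95:224 -92:225 -90:226 -87:228 -85:228 -82:229 -80:229 -77:229 -75:229 -72:228 -70:227 -67:226 -65:226 -62:226 -60:226 -57:226 -55:226 -52:226 -50:225 -47:222 -45:218 -42:218 -40:222 -37:227 -35:228 -32:227 -30:222 -27:208 -25:181 -22:139
0.566 -125:86 -122:74 -120:73 -118:74 -115:75 -112:82 -110:104 -107:143 -105:183 -102:210 -100:218 -97:217 -95:219 -92:222 -90:225 -87:226 -85:225 -82:223 -80:221 -77:221 -75:225 -72:228 -70:227 -67:226 -65:226 -62:226 -60:225 -57:223 -55:222 -52:221 -50:219 -47:216 -45:216 -42:219 -40:223 -37:224 -35:223 -32:223 -30:214 -27:198 -25:170 -22:135
```

View pics/v8.png

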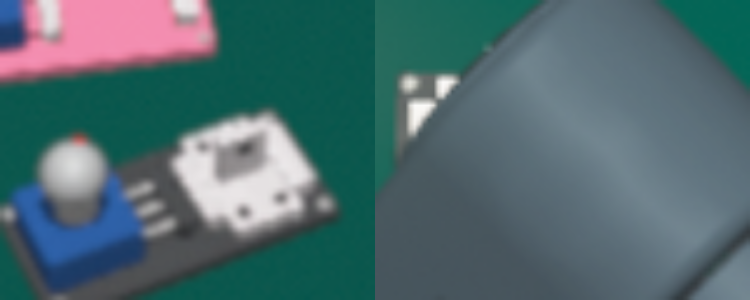

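The bracket sits flat and square between the jaws with no gap, the jaw hasn't moved since I let go, and the gripper is clear. I'm handing in now.

```bash
python3 -c "
from rig import robot
print(robot.hand_in())"
```

```text
the job is handed in; nothing more can be done
None
```

The bracket is clamped flat and square, about midway along the jaws of the blue fixture, at roughly 15–18 N (estimated from the knob torque). The knob is released, nothing else on the bench was touched, and the job was handed in at about 16.5 s; no verdict came back.

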